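# Zero the bench indicator and snap its cover on

### The arm

A 7-joint arm with a two-finger parallel gripper is mounted at the origin on the work surface; the furniture and walls round the work are solid. World frame = base frame: x ahead of the robot, y to its left, z up, the work surface at z = 0. Lengths are in m, angles in rad, forces in N, time in s.
With the tool pointing down it reaches from about 0.425 to 0.925 m from the base axis. Payload 6.8 kg.
Tool frame: the origin (TCP) lies on the centre line of the jaws, within the pads' length; the fingertips stand 22 mm ahead of it and the grasp point (between the pads) lies 3 mm ahead of it; z points along the fingers, y is the direction in which the jaws open and shut (so a half turn about z gives the same grasp; the last joint's range is limited). The gripper opens to 88 mm and grips with 3 to 60 N. Pads are 20 mm wide; open, the fingers measure 115 mm over their backs; the gripper's body (75 mm by 178 mm) begins 61 mm behind the grasp point.
Start: joints at [-1.445, 0.477, 0.022, 1.555, -0.011, 1.109, -0.083], TCP at [0.156, 0.657, 0.245] pointing down, gripper open.
Joint ranges: [-2.96, 2.96], [-0.34, 2.1], [-1.41, 1.46], [0.24, 2.44], [-1.37, 4.51], [0.17, 1.92], [-2.96, 2.96]. Speed limits (rad/s): [2.39, 2.39, 3.14, 3.14, 3.14, 3.14, 3.14].

### API

Orientations are given as a rotation vector (axis times angle).
In Python, from cell import ctrl gives the robot as it stands.
- The arm moves only by the tool arm_command, never from a script. Its argument "targets" is a list of rows, each a list of 7 numbers: the opening, from 0 (shut) to 1 (fully open), then the shift along the tool's x, y, z in mm, then the turn, a rotation vector about the tool's x, y, z in rad. In form: [[gripper, tx, ty, tz, wx, wy, wz], ...]. A call has 1 to 12 rows; each row is the pose to reach, as a shift and turn from the pose commanded when the call began, along the tool's axes at that moment; what a row does not reach only later rows make up. A row lasts 1/8 s, in which the tool goes at most 62.5 mm and 10.7 degrees, less where a joint would pass 70% of its speed; a pose out of reach is approached as far as the arm can. A call with a gripper value outside its range is refused whole. The fingers move at their own pace and stop on an object; the grip force is fixed at half the most. Time passes only in rows, so rows that repeat a pose let the fingers close. It gives the time, the measured TCP pose, the force and the opening at its end, in the units of the state.
- ctrl.sense(): the state, without advancing time (a new reading comes with each control period).
- ctrl.get_image(name): name is "scene" or "side" or "wrist"; returns a dict with "frame" (384x512x3 uint8, red, green, blue), "intrinsics" (3x3 intrinsics, pixels), "eye" and "rotation" of the camera in the world; the wrist camera has in their place "mount" (4x4, takes a point from camera to tool coordinates, whose origin is the TCP and whose axes are the flange's). Camera axes: x right, y up, looking along -z (the intrinsics and any distortion apply to the point x, -y, -z); pixel columns grow to the right and rows downward; lengths in m; the calibration is good to about 2 mm. A picture is of the moment at which its call begins: read the wrist's pose just before it. There is no depth.
- ctrl.close_job(): hands the job in, once; it reports no verdict.
The state is a dict: "t": time; "qpos": joint angles; "joint_velocities": joint speeds; "tau": joint torques, N m; "eef_pos": TCP position; "eef_rot": TCP orientation; "ft_force": force on the tool from outside, world axes, zero at the start; "ft_torque": the same for the moment, N m; "opening": opening from 0.0 (shut) to 1.0 (fully open).
Only numpy, scipy, OpenCV 4.12 (cv2) and the standard library are available. Lean on these libraries where they do the work, as an engineer would, in place of code of your own. Each camera call takes 0.05 s, during which the arm holds its last target. There are 200 camera calls.

### The job

Turn the knob of the bench indicator until its needle lies on the broad zero mark, then put the round cover over the knob and press it straight down until both spring catches snap over its flange and it sits fully home. Finish while still holding on to the cover and pressing it down firmly: do not let go. Leave the knob on zero and the other things on the bench where they are.

Things in the scene. Friction and masses are not known exactly. Their poses are not given: they have to be found in the camera images.
- indicator: Bench indicator, fixed: grey cast box 120 (x) x 160 (y) mm on a dark foot plate 128 x 168 mm, flat deck 40 mm above the bench; origin at the centre of its underside, z up. A round dial with a knob stands in the middle of the deck; at its +y and -y sit two steel spring catches in guides, 43 to 77 mm from the axis, up to 17 mm above the deck.
- indicator_seat (a point): Point on the deck, 40 mm above the bench, on the axis of dial and knob; axes as the indicator. The cover is home when its origin is here. The aluminium dial seat round it is 71 mm in diameter at the deck and tapers to 63 mm at its top, 10 mm above the deck.
- zero_mark (a point): Centre of the broad black zero mark (10 x 5 mm) on the white dial face, 25.5 mm from the knob's axis toward the indicator's -x, 51 mm above the bench. The other ticks are thin, 15 degrees apart.
- zero_knob (a joint): Angle of the knob, rad, about the upright axis, counterclockwise from above positive; 0 = needle on the zero mark. Turns between -1.5 and 1.5 with slight friction (0.04 N m) and stays where it is left; starts between 0.5 and 1.2.
- knob_grip (a point): Point to grip on the black knob, on its axis, 77.5 mm above the bench; turns with the knob. Its finger bar is 36 mm long (this point's x), 12 mm wide (y), from 64.5 to 88.5 mm above the bench; a disc of 36 mm diameter lies under it from 60.5 mm up. The thin black needle lies below, along -x of this point, tip 29 mm from the axis; a white line on the bar points the same way.
- catch_left (a joint): Slide of the spring catch at the indicator's +y, m: 0 = at rest, reaching over the flange of a seated cover; grows to 0.007 as it is pushed outward. At rest its edge is 43 mm from the axis and 8 mm above the deck; a ramp above the edge lets the cover's flange spread it, then it springs back over the flange.
- catch_right (a joint): The same for the spring catch at the indicator's -y.
- cover: Loose round cover of grey plastic, about 120 g, open below, standing upright on the bench; origin at the centre of its underside. Foot flange 92 mm diameter, 4 mm thick; skirt 82 mm diameter, bore 74 mm; flat top 60 mm up, clear inside to 56 mm; finger bar on top. Fits on the dial seat at any yaw with 1.5 mm play all round.
- cover_grip (a point): Point to grip on the cover's finger bar, on its axis, 74 mm above its underside; bar 50 mm long (x), 16 mm wide (y; grip across it), 59 to 85 mm above the underside. Pressed on, the flange meets the catches with the underside 13 mm above the deck; the push grows to 9 to 15 N, drops suddenly about 7 mm above the deck as the catches snap over, then the cover stops on the deck.
- can_grease: Bystander: squat light metal can with dark cap, 75 mm diameter, 78 mm high; origin at its underside.
- tape_measure: Bystander: tape measure, 36 x 80 x 60 mm; origin at its underside.
- bearing_big: Bystander: ball bearing lying flat, 62 mm diameter, 16 mm high; origin at its underside.
- spanner_13: Bystander: small spanner lying flat, 26 x 170 x 7 mm; origin at its underside.
- driver_blue: Bystander: screwdriver lying down, 28 x 201 x 27 mm; origin at its underside.
There are look-alikes about, which are no part of the job. Leave any turquoise look-alike of the cover alone.

How it is judged:
On the way, in this order (a step that is already met when the one before it is completed fails the run):
1. the knob's needle is on the zero mark (value of joint zero_knob between -0.12 and 0.12 rad), for 0.3 s.
2. the cover has snapped home over the knob (z of cover in the frame of indicator_seat below 0.0018 m and horizontal distance between cover and indicator_seat below 0.004 m and angle between cover's own z axis and vertical below 0.04 rad), for 0.2 s.
At the end, for the whole second after the job is handed in: Knob within 0.12 rad of zero; cover at rest on the deck (underside within 1.8 mm, within 4 mm of the axis, tilt under 0.04 rad), both catches back within 1.5 mm of rest; gripper still on the cover, pressing it onto the indicator with more than 4 N; bystanders within 30 mm of their start (all of step 1 and all of step 2 and value of joint each of catch_left, catch_right below 0.0015 m and contact force between cover and indicator above 4 N and contact force between the fingers and cover above 2 N and linear speed of cover below 0.02 m/s); the arm keeps its last pose, push and grip.
It fails at once if a bystander is moved by more than 30 mm (distance of any of can_grease, tape_measure, bearing_big, spanner_13, driver_blue from where it was at the start of the episode above 0.03 m).
It also fails if it takes over 58 s, if anything falls off the work surface, if the arm or the gripper's body presses on something with over 40 N, if the wrist force passes 120 N, or if a joint passes its speed limit or range.

## Working session

There is one attempt and no reset: what is moved stays moved. The work goes in short steps, Python scripts to look and compute and a tool call to move; the robot and the scene stay as the last step left them, time stands still between calls to the robot, and variables do not carry over. Pictures are saved under pics/ and viewed, about 8 in all and at most 12, crops included, and the job is handed in when it is done.

Besides the shell and the picture viewer there is one more tool, called after "Emit:" as name(argument=value, ...) on one line, values as JSON. arm_command: Moves the arm, as the interface text tells. Its arguments: {"type":"object","properties":{"targets":{"type":"array","items":{"type":"array","items":{"type":"number"}}}},"required":["targets"]}

```bash
mkdir -p pics
cat > h.py <<'E'
import numpy as np, cv2
from scipy.spatial.transform import Rotation as R
from cell import ctrl
def snap(name,fn=None):
    s=ctrl.sense(); d=ctrl.get_image(name)
    if name=="wrist":
        T=np.eye(4);T[:3,:3]=R.from_rotvec(s["eef_rot"]).as_matrix();T[:3,3]=s["eef_pos"]
        M=T@np.array(d["mount"]); d["eye"],d["rotation"]=M[:3,3],M[:3,:3]
    d["eye"]=np.array(d["eye"]);d["rotation"]=np.array(d["rotation"])
    if fn: cv2.imwrite("pics/"+fn,cv2.cvtColor(d["frame"],cv2.COLOR_RGB2BGR))
    return d
def ray(d,u,v):
    p=np.linalg.inv(d["intrinsics"])@[u,v,1]
    return d["rotation"]@(p*[1,-1,-1])
def onz(d,u,v,z):
    r=ray(d,u,v); return d["eye"]+r*(z-d["eye"][2])/r[2]
def proj(d,P):
    c=d["rotation"].T@(np.array(P)-d["eye"]); q=np.array(d["intrinsics"])@(c*[1,-1,-1]); return q[:2]/q[2]
E
python3 - <<'E'
from h import *
s=ctrl.sense(); print({k:np.round(v,3) for k,v in s.items()})
fs=[]
for n in("scene","side","wrist"):
    d=snap(n); fs.append(d); print(n,[k for k in d],np.round(d["eye"],3),np.round(d["rotation"],3).tolist(),np.array(d["intrinsics"]).round(1).tolist())
    cv2.imwrite(f"pics/{n}0.png",cv2.cvtColor(d["frame"],cv2.COLOR_RGB2BGR))
E
```

```text
{'t': np.float64(0.0), 'qpos': array([-1.445,  0.478,  0.022,  1.556, -0.012,  1.109, -0.083]), 'joint_velocities': array([ 0.001, -0.   ,  0.   , -0.   ,  0.001,  0.   ,  0.001]), 'tau': array([-1.0000e-03, -5.8285e+01,  1.5340e+00, -2.7260e+01, -5.4000e-02,
        1.7000e-02,  0.0000e+00]), 'eef_pos': array([0.156, 0.656, 0.244]), 'eef_rot': array([-3.66e-01, -3.12e+00,  3.00e-03]), 'ft_force': array([ 0.284,  0.479, -0.002]), 'ft_torque': array([-0.042, -0.052, -0.008]), 'opening': np.float64(1.004)}
scene ['frame', 'intrinsics', 'eye', 'rotation'] [1.126 0.67  0.71 ] [0.448, 1.15, 2.131] [[366.5, 0.0, 257.6], [0.0, 366.5, 199.0], [0.0, 0.0, 1.0]]
side ['frame', 'intrinsics', 'eye', 'rotation'] [0.446 1.032 0.635] [-0.031, 1.635, 2.664] [[398.0, 0.0, 253.3], [0.0, 398.0, 194.4], [0.0, 0.0, 1.0]]
wrist ['frame', 'intrinsics', 'mount', 'eye', 'rotation'] [0.073 0.675 0.384] [[0.232, -0.926, -0.298], [0.973, 0.22, 0.074], [-0.003, -0.307, 0.952]] [[336.1, 0.0, 249.4], [0.0, 336.1, 192.2], [0.0, 0.0, 1.0]]
```

```bash
sed -i 's/    d\["eye"\]=np.array(d\["eye"\]);.*/    d["eye"]=np.array(d["eye"]);r=np.array(d["rotation"]);d["rotation"]=R.from_rotvec(r).as_matrix() if r.ndim==1 else r/' h.py; python3 -c "
import cv2,numpy as np
a=cv2.imread('pics/scene0.png');b=cv2.imread('pics/side0.png');print(a.shape)"
```

```text
(384, 512, 3)
```

View pics/scene0.png

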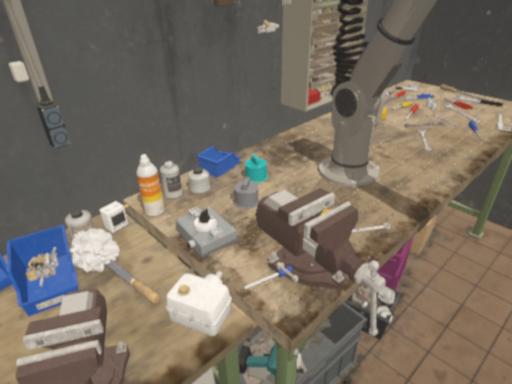

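View pics/side0.png

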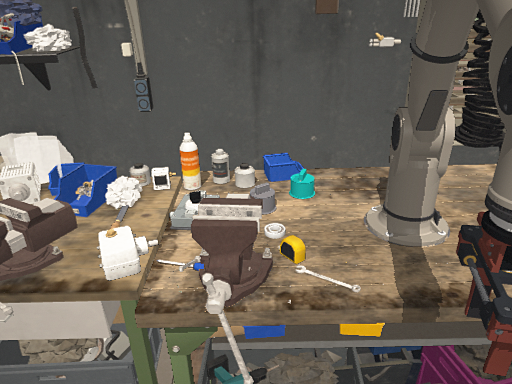

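Scene: indicator at (207,228) with its knob at (205,215), grey cover at (246,193). It could be confused with the turquoise look-alike (256,168) and the cans (199,180), (171,180). In the side view the cover is at (263,197), partly behind the vise (228,230). I choose the grey one with a flange and bar. Next I'll estimate positions and take a close crop.

Run:
```python
from h import *
d=snap("scene"); e=snap("side")
for n,u,v,z in(("knob",205,215,.08),("dialbase",206,232,.04),("cover",246,196,.03),("turq",256,170,.03),("vise",310,240,.1),("can",199,180,.05)): print(n,onz(d,u,v,z).round(3))
for n,u,v,z in(("cover",263,198,.04),("turq",303,186,.03),("knob",195,197,.08),("visetop",228,210,.12),("tape",292,250,.03)): print("side",n,onz(e,u,v,z).round(3))
f=d["frame"][150:290,150:350]; g=e["frame"][150:290,150:350]
o=np.vstack([cv2.resize(f,None,fx=3,fy=2,interpolation=3)*1]) 
o=np.vstack([cv2.resize(x,(428,300),interpolation=cv2.INTER_CUBIC) for x in(f,g)])
cv2.imwrite("pics/crop1.png",o[...,::-1])
```

```text
knob [ 0.642 -0.065  0.08 ]
dialbase [ 0.66  -0.042  0.04 ]
cover [ 0.438 -0.113  0.03 ]
turq [ 0.289 -0.219  0.03 ]
vise [0.532 0.237 0.1  ]
can [ 0.505 -0.284  0.05 ]
side cover [ 0.426 -0.111  0.04 ]
side turq [ 0.285 -0.214  0.03 ]
side knob [ 0.636 -0.052  0.08 ]
side visetop [0.524 0.107 0.12 ]
side tape [0.357 0.169 0.03 ]
```

View pics/crop1.png

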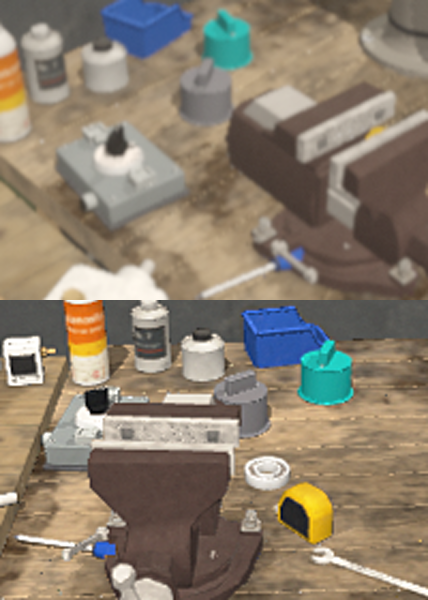

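```bash
cat >> h.py <<'E'
def delta(p,yaw):
    """target TCP p, tool-x world yaw (deg), pointing down -> tool shift mm, turn"""
    s=ctrl.sense();A=R.from_rotvec(s["eef_rot"]);y=np.radians(yaw)
    B=R.from_matrix(np.array([[np.cos(y),np.sin(y),0],[np.sin(y),-np.cos(y),0],[0,0,-1]]))
    print("shift",(A.inv().apply(np.array(p)-s["eef_pos"])*1e3).round(1),"turn",(A.inv()*B).as_rotvec().round(4),"at",s["eef_pos"].round(4),"t",s["t"])
E
python3 -c "
from h import *
delta([.156,.656,.42],85);delta([.58,-.07,.35],85)"
```

```text
shift [   0.2   -0.6 -175.8] turn [-6.0000e-04  6.0000e-04  1.4243e+00] at [0.1563 0.6564 0.2442] t 0.25
shift [-580.4 -608.6 -105.2] turn [-6.0000e-04  6.0000e-04  1.4243e+00] at [0.1563 0.6564 0.2442] t 0.25
```

Emit:
arm_command(targets=[[1,0,0,-60,0,0,0],[1,0,0,-120,0,0,0.1],[1,-40,-40,-175,0,0,0.25],[1,-80,-82,-175,0,0,0.42],[1,-120,-125,-175,0,0,0.6],[1,-160,-168,-175,0,0,0.78],[1,-200,-210,-175,0,0,0.96],[1,-240,-252,-175,0,0,1.14],[1,-280,-294,-175,0,0,1.3],[1,-320,-336,-175,0,0,1.424],[1,-360,-378,-175,0,0,1.424],[1,-400,-420,-175,0,0,1.424]])

```text
t: 1.75
eef_pos: [0.4487, 0.1535, 0.4198]
eef_rot: [-2.316, -2.123, -0.001]
ft_force: [0.9, 1.1, 0.9]
opening: 0.999
```

```bash
python3 -c "
from h import *
delta([.58,-.07,.36],85);print(ctrl.sense()['qpos'].round(2))"
```

```text
shift [-211.3  150.1   59.7] turn [ 0.0003 -0.0008  0.0004] at [0.4487 0.1535 0.4198] t 1.75
[-1.03 -0.02  0.56  1.79  0.01  1.37 -0.55]
```

Emit:
arm_command(targets=[[1,-50,36,14,0,0,0],[1,-100,72,28,0,0,0],[1,-150,107,43,0,0,0],[1,-211,150,60,0,0,0],[1,-211,150,60,0,0,0],[1,-211,150,60,0,0,0]])

```text
t: 2.5
eef_pos: [0.5791, -0.0683, 0.3593]
eef_rot: [-2.318, -2.12, 0.002]
ft_force: [-1.4, 0.6, 0.6]
opening: 1.004
```

```bash
python3 -c "
from h import *
print(ctrl.sense()['qpos'].round(2), ctrl.sense()['eef_pos'])
d=snap('wrist','w1.png')
for P in([.64,-.06,.08],[.43,-.112,.06]): print(proj(d,P))"
```

```text
[-0.62  0.29  0.81  1.67 -0.22  1.27  0.14] [ 0.57913957 -0.06827457  0.35927712]
[298.25982394 142.43704741]
[145.0224838  191.24882325]
```

View pics/w1.png

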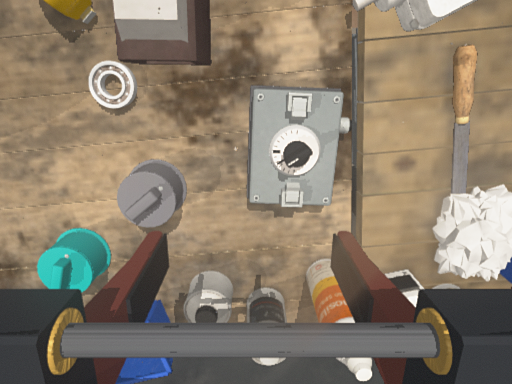

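The wrist view shows the indicator deck at (296,147), the dial at (296,150), catches at (299,105) and (291,195), the needle pointing lower-left, and the cover at (152,193) with its bar running diagonally. Turquoise look-alike (74,262), bearing (112,85). A zoom for measurement:

Run:
```python
import cv2,numpy as np
f=cv2.imread("pics/w1.png")
a=cv2.resize(f[120:184,264:328],(400,400),interpolation=cv2.INTER_CUBIC)  # x6.25
b=cv2.resize(f[153:233,112:192],(400,400),interpolation=cv2.INTER_CUBIC)  # x5
c=np.hstack([a,b])
for i in range(0,800,100): cv2.putText(c,str(i),(i,10),0,.35,(0,0,255))
for i in range(100,400,100): cv2.putText(c,str(i),(0,i),0,.35,(0,0,255)); c[i,::10]=(0,0,255)
c[::10,::100]=(0,0,255)
cv2.imwrite("pics/crop2.png",c)
```

```text
(no output)
```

View pics/crop2.png

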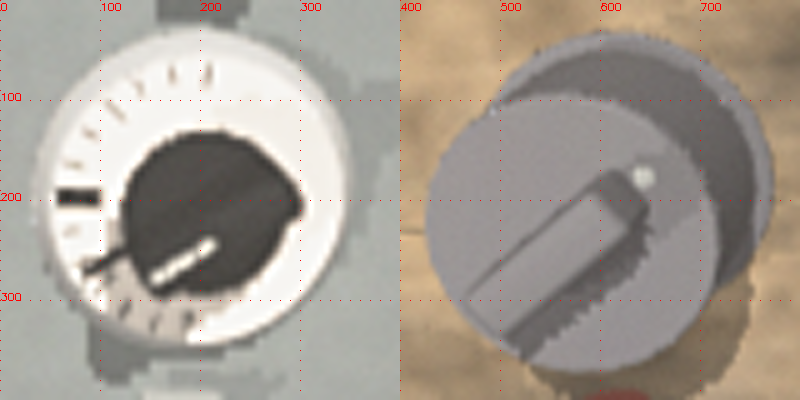

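Run:
```python
from h import *
s=ctrl.sense(); d=snap("wrist"); print(s["t"])
A=lambda x,y,z: onz(d,263.6+x/6.25,119.6+y/6.25,z)
B=lambda x,y,z: onz(d,111.6+(x-400)/5,152.6+y/5,z)
ang=lambda a,b: np.degrees(np.arctan2(*(b-a)[[1,0]]))
f=cv2.cvtColor(d["frame"],cv2.COLOR_RGB2GRAY)
zm=A(78,197,.051);nt=A(84,272,.056);c=A(195,186,.048);w1,w2=A(152,285,.0885),A(213,245,.0885)
print("zero",zm,"needle",nt,"centre",c,"wl",w1,w2,ang(w2,w1))
cp,cm=onz(d,299,105,.055),onz(d,291,195,.055);print("catch",cp,cm,(cp+cm)/2,ang(cm,cp)-90)
# deck corners
K=[onz(d,*p,.04) for p in((251,88),(342,95),(330,207),(249,203))]
print(np.round(K,4),np.mean(K,0))
print("ang zero",ang(c,zm),"needle",ang(c,nt))
print("cover top",B(572,232,.06),"bar ends",B(482,313,.085),B(610,210,.085),ang(B(482,313,.085),B(610,210,.085)))
```

```text
2.55
zero [ 0.61359614 -0.07249149  0.051     ] needle [ 0.61354055 -0.08796068  0.056     ] centre [ 0.63924719 -0.07289244  0.048     ] wl [ 0.62487992 -0.08414362  0.0885    ] [ 0.63742341 -0.07704107  0.0885    ] -150.47999550687464
catch [ 0.64641151 -0.01451744  0.055     ] [ 0.63018507 -0.13527044  0.055     ] [ 0.63829829 -0.07489394  0.055     ] -7.65339347182622
[[ 0.5869  0.0114  0.04  ]
 [ 0.7054 -0.0077  0.04  ]
 [ 0.6875 -0.1638  0.04  ]
 [ 0.5703 -0.1473  0.04  ]] [ 0.63750467 -0.07685058  0.04      ]
ang zero 179.10449593591076 needle -149.62280172697345
cover top [ 0.42944229 -0.12188659  0.06      ] bar ends [ 0.41039196 -0.13437342  0.085     ] [ 0.44922269 -0.10889183  0.085     ] 33.27377348837279
```

```bash
python3 -c "
from h import *
delta([.6385,-.0757,.15],28);delta([.6385,-.0757,.089],28)"
```

```text
shift [ -4.8  60.  209.8] turn [-7.000e-04 -1.000e-03  9.971e-01] at [ 0.5791 -0.066   0.3598] t 2.6
shift [ -4.9  60.  270.8] turn [-7.000e-04 -1.000e-03  9.971e-01] at [ 0.5791 -0.066   0.3598] t 2.6
```

Emit:
arm_command(targets=[[1,-1,12,40,0,0,0.18],[1,-2,24,80,0,0,0.36],[1,-3,36,120,0,0,0.54],[1,-4,48,160,0,0,0.72],[1,-5,60,195,0,0,0.88],[1,-5,60,210,0,0,0.997],[1,-5,60,210,0,0,0.997],[1,-5,60,210,0,0,0.997]])

```text
t: 3.6
eef_pos: [0.6391, -0.0767, 0.1508]
eef_rot: [-3.047, -0.763, -0.003]
ft_force: [0.4, -0.1, 0.6]
opening: 1.0
```

```bash
python3 -c "
from h import *
delta([.6385,-.0757,.15],28)
d=snap('wrist','w2.png')
delta([.6385,-.0757,.15],28)
for P in([.6385,-.0757,.0885],): print(proj(d,P))"
```

```text
shift [-0.1 -1.1  0.8] turn [-0.0002 -0.0018  0.0021] at [ 0.6391 -0.0767  0.1508] t 3.6
shift [ 0.  -1.5  1.1] turn [ 0.0001 -0.0023  0.0012] at [ 0.6392 -0.0771  0.1511] t 3.65
[247.34732438 218.72076724]
```

View pics/w2.png

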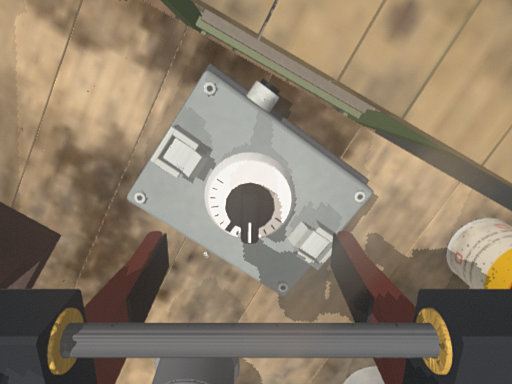

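The wrist picture shows the white line vertical at column 249.5, so the yaw is aligned and the knob is laterally centred to about 1 mm. I'm descending and gripping.

Emit:
arm_command(targets=[[1,0,0,25,0,0,0],[1,0,0,50,0,0,0],[1,0,0,62,0,0,0],[1,0,0,62,0,0,0],[0,0,0,62,0,0,0],[0,0,0,62,0,0,0],[0,0,0,62,0,0,0],[0,0,0,62,0,0,0],[0,0,0,62,0,0,0]])

```text
t: 4.78
eef_pos: [0.6386, -0.078, 0.0877]
eef_rot: [-3.049, -0.757, 0.0]
ft_force: [-0.7, 0.1, -0.2]
opening: 0.47
```

```bash
python3 -c "
from h import *
delta([.6385,-.0757,.089],-7.5); s=ctrl.sense();print(s['ft_force'].round(2),s['ft_torque'].round(2),s['opening'])"
```

```text
shift [ 1.  -2.1 -1.3] turn [-0.      0.      0.6177] at [ 0.6386 -0.078   0.0877] t 4.775
[-0.66  0.08 -0.2 ] [-0.04  0.09 -0.01] 0.47023955558026675
```

Emit:
arm_command(targets=[[0,0,0,-1,0,0,0],[0,0,0,-1,0,0,0],[0,0,0,-1,0,0,0],[0,0,0,-1,0,0,0],[0,0,0,-1,0,0,0],[0,0,0,-1,0,0,0]])

```text
t: 5.52
eef_pos: [0.6383, -0.0774, 0.0886]
eef_rot: [-3.048, -0.757, 0.001]
ft_force: [-3.7, 4.1, 5.3]
opening: 0.135
```

```bash
python3 -c "
from h import *
delta([.6385,-.0757,.089],-7.5); s=ctrl.sense();print(s['ft_force'].round(2),s['ft_torque'].round(2),s['opening'])"
```

```text
shift [ 1.  -1.4 -0.4] turn [-0.0014  0.0007  0.618 ] at [ 0.6383 -0.0774  0.0886] t 5.525
[-3.73  4.09  5.26] [ 0.86  1.01 -0.07] 0.13455675977974216
```

Emit:
arm_command(targets=[[0,0,-1,-1,0,0,0.1],[0,0,-1,-1,0,0,0.2],[0,0,-1,-1,0,0,0.3],[0,0,-1,-1,0,0,0.4],[0,0,-1,-1,0,0,0.5],[0,0,-1,-1,0,0,0.62],[0,0,-1,-1,0,0,0.62],[0,0,-1,-1,0,0,0.62],[0,0,-1,-1,0,0,0.62]])

```text
t: 6.65
eef_pos: [0.6379, -0.0761, 0.0888]
eef_rot: [-3.134, 0.206, 0.002]
ft_force: [1.3, 5.3, -11.3]
opening: 0.133
```

```bash
python3 -c "
from h import *
delta([.6385,-.0757,.089],-7.5); s=ctrl.sense();print(s['ft_force'].round(2),s['ft_torque'].round(2),s['opening'])
d=snap('wrist','w3.png'); f=d['frame'][130:280,150:350]; cv2.imwrite('pics/w3c.png',cv2.resize(f,None,fx=4,fy=4,interpolation=3)[...,::-1])"
```

```text
shift [ 0.5 -0.5 -0.2] turn [-0.001   0.001  -0.0003] at [ 0.6379 -0.0761  0.0888] t 6.65
[  1.34   5.32 -11.25] [ 1.1  -0.16  0.09] 0.13306037362402198
```

View pics/w3c.png

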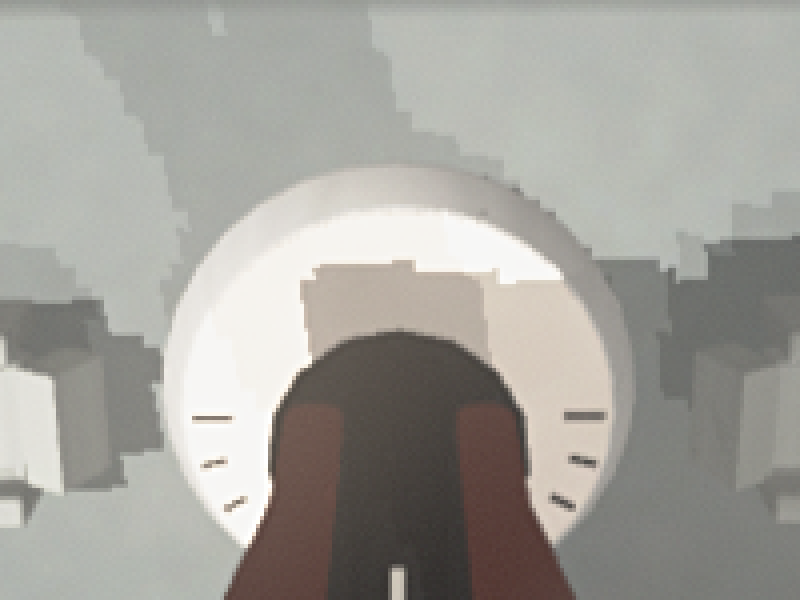

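Emit:
arm_command(targets=[[0.5,0,0,0,0,0,0],[0.5,0,0,0,0,0,0],[0.5,0,0,0,0,0,0],[0.5,0,0,0,0,0,0],[0.6,0,0,-30,0,0,0],[0.8,0,0,-80,0,0,0],[1,0,0,-120,0,0,0],[1,0,0,-120,0,0,0],[1,0,0,-120,0,0,0]])

```text
t: 7.82
eef_pos: [0.6378, -0.0769, 0.209]
eef_rot: [-3.134, 0.209, 0.001]
ft_force: [-0.1, 0.3, -1.2]
opening: 0.988
```

```bash
python3 -c "
from h import *
d=snap('wrist','w4.png');delta([.6385,-.0757,.089],-7.5)
p=proj(d,[.6382,-.0757,.0885]);print(p);x,y=p.astype(int)
f=d['frame'][y-70:y+80,x-100:x+100]; print(x-100,y-70);cv2.imwrite('pics/w4c.png',cv2.resize(f,None,fx=4,fy=4,interpolation=3)[...,::-1])"
```

```text
shift [  1.1  -1.1 119.4] turn [-0.0002  0.0018 -0.0022] at [ 0.6375 -0.0767  0.2084] t 7.875
[246.5411206  191.48386631]
146 121
```

View pics/w4c.png

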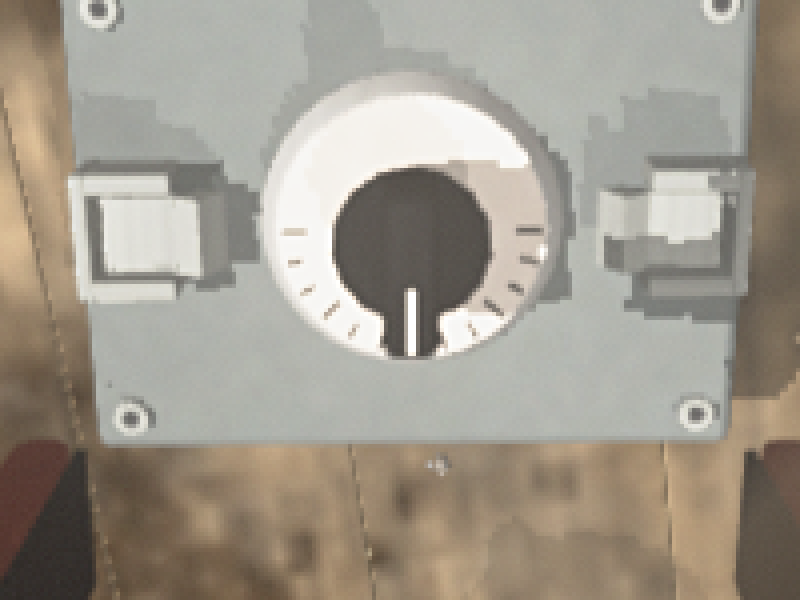

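The knob is on zero: the needle and white line are vertical at column 411 and the ±90° ticks are level at row 230. I'm working out the axis from this picture and planning the grasp on the cover.

Run:
```python
from h import *
d=snap('wrist')
q=lambda x,y,z: onz(d,145.6+x/4,120.6+y/4,z)
print((q(294,231,.051)+q(530,230,.051))/2, np.mean([q(*p,.041) for p in((98,10),(721,4),(131,418),(697,414))],0))
print(q(411,320,.0885))
delta([.43,-.1215,.2],33)
```

```text
[ 0.63853746 -0.07733022  0.051     ] [ 0.63802346 -0.07719247  0.041     ]
[ 0.63001962 -0.07601183  0.0885    ]
shift [-199.6   71.9    8.7] turn [-0.0008  0.0021 -0.7091] at [ 0.6374 -0.0767  0.2082] t 7.925
```

Emit:
arm_command(targets=[[1,-45,16,2,0,0,-0.16],[1,-90,32,4,0,0,-0.32],[1,-135,48,6,0,0,-0.48],[1,-175,64,8,0,0,-0.6],[1,-199,72,9,0,0,-0.709],[1,-199,72,9,0,0,-0.709],[1,-199,72,9,0,0,-0.709],[1,-199,72,9,0,0,-0.709]])

```text
t: 8.93
eef_pos: [0.4325, -0.1219, 0.2007]
eef_rot: [3.011, 0.891, -0.0]
ft_force: [-0.2, -0.8, -0.8]
opening: 0.998
```

```bash
python3 -c "
from h import *
d=snap('wrist','w5.png');delta([.43,-.1215,.085],33);print(ctrl.sense()['qpos'].round(2))
p=proj(d,[.43,-.1215,.085]);print(p);x,y=p.astype(int)
f=d['frame'][y-75:y+75,x-100:x+100]; print(x-100,y-75);cv2.imwrite('pics/w5c.png',cv2.resize(f,None,fx=4,fy=4,interpolation=3)[...,::-1])"
```

```text
shift [ -1.6  -1.8 115.6] turn [ 0.0012  0.0008 -0.0002] at [ 0.4323 -0.122   0.2006] t 8.975
[-0.82  0.29  1.14  2.17 -0.34  0.88 -0.47]
[246.88783561 195.19100789]
146 120
```

View pics/w5c.png

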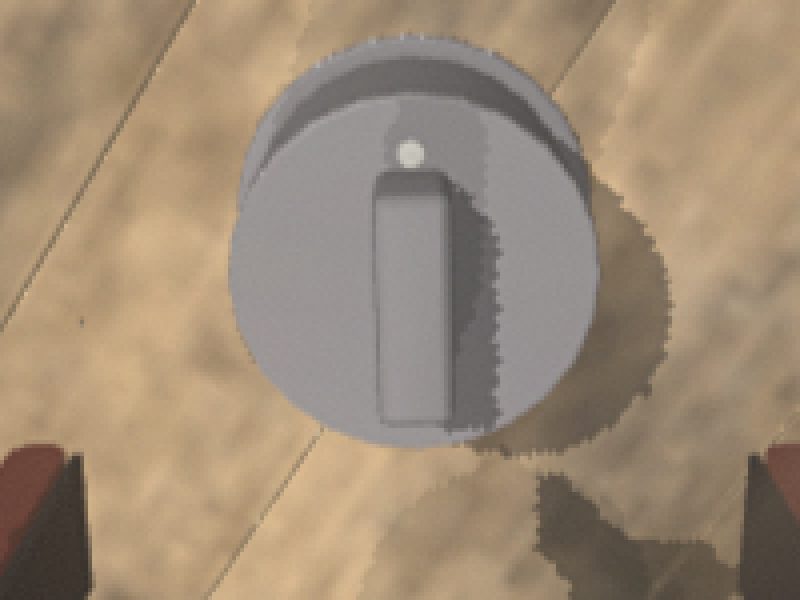

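The crop shows the cover's bar, with its top face at columns 378–451 and rows 195–425, and the disc centred at (413,271). It is the grey cover, aligned to about 1°.

Run:
```python
from h import *
d=snap('wrist')
q=lambda x,y,z: onz(d,145.6+x/4,119.6+y/4,z)
a,b=q(414.5,310,.085),q(413,271,.06); print(a,b)
c=(a+b)/2
delta([c[0],c[1],.085],33)
```

```text
[ 0.42946997 -0.1240389   0.085     ] [ 0.42976751 -0.12352734  0.06      ]
shift [ -2.9  -0.  115.6] turn [ 0.001   0.0009 -0.0002] at [ 0.4321 -0.1221  0.2006] t 9.025
```

Emit:
arm_command(targets=[[1,-3,0,45,0,0,0],[1,-3,0,85,0,0,0],[0.6,-3,0,105,0,0,0],[0.4,-3,0,115,0,0,0],[0.3,-3,0,115,0,0,0],[0,-3,0,115,0,0,0],[0,-3,0,115,0,0,0],[0,-3,0,115,0,0,0],[0,-3,0,115,0,0,0],[0,-3,0,115,0,0,0],[0,-3,0,115,0,0,0]])

```text
t: 10.4
eef_pos: [0.4288, -0.1237, 0.0856]
eef_rot: [-3.012, -0.892, 0.0]
ft_force: [-0.7, 0.1, -0.7]
opening: 0.181
```

```bash
python3 -c "
from h import *
s=ctrl.sense();print(s['ft_force'].round(2),s['ft_torque'].round(2),s['opening'],s['qpos'].round(2))
delta([.6383,-.0768,.16],33)"
```

```text
[-0.74  0.1  -0.7 ] [-0.03  0.18 -0.03] 0.1808390089818146 [-0.54  0.49  0.85  2.26 -0.63  0.65 -0.22]
shift [201.2  74.8 -74.4] turn [-0.0001  0.     -0.0002] at [ 0.4288 -0.1237  0.0856] t 10.4
```

Emit:
arm_command(targets=[[0,0,0,0,0,0,0],[0,0,0,-20,0,0,0],[0,0,0,-60,0,0,0],[0,0,0,-115,0,0,0],[0,45,17,-115,0,0,0],[0,90,34,-115,0,0,0],[0,135,50,-115,0,0,0],[0,175,65,-115,0,0,0],[0,201,75,-115,0,0,0],[0,201,75,-115,0,0,0],[0,201,75,-115,0,0,0],[0,201,75,-115,0,0,0]])

```text
t: 11.9
eef_pos: [0.6371, -0.0777, 0.2007]
eef_rot: [-3.012, -0.89, 0.001]
ft_force: [-0.3, 0.7, -1.9]
opening: 0.182
```

```bash
python3 -c "
from h import *
s=ctrl.sense();print(s['ft_force'].round(2),s['ft_torque'].round(2),s['opening'],s['qpos'].round(2))
delta([.6383,-.0768,.126],33)
d=snap('wrist','w6.png')"
```

```text
[-0.35  0.75 -1.91] [-0.01  0.16  0.01] 0.18185422587662237 [-0.6   0.63  0.93  1.72 -0.57  1.08 -0.48]
shift [ 1.5 -0.1 74.7] turn [-0.0007  0.0002 -0.0015] at [ 0.6371 -0.0777  0.2007] t 11.9
```

View pics/w6.png

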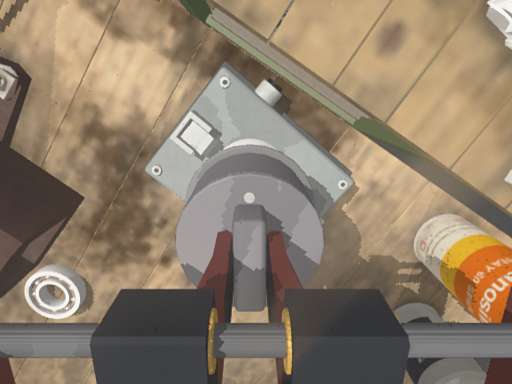

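The cover is held level over the indicator, with its disc centred near column 250 and the bearing and bottle well clear. Next I lower it to just above the catches.

Emit:
arm_command(targets=[[0,1,0,30,0,0,0],[0,1,0,50,0,0,0],[0,1,0,58,0,0,0],[0,1,0,60,0,0,0],[0,1,0,60,0,0,0]])

```text
t: 12.58
eef_pos: [0.6394, -0.0769, 0.1412]
eef_rot: [3.012, 0.892, 0.001]
ft_force: [0.8, 0.1, -0.8]
opening: 0.181
```

```bash
python3 -c "
from h import *
s=ctrl.sense();print(s['ft_force'].round(2),s['ft_torque'].round(2),s['opening'])
delta([.6383,-.0768,.1256],33)"
```

```text
[ 0.78  0.07 -0.77] [-0.02  0.06  0.05] 0.18077719659507968
shift [-0.9 -0.7 15.6] turn [ 0.0006 -0.0006 -0.0003] at [ 0.6394 -0.0769  0.1412] t 12.575
```

Emit:
arm_command(targets=[[0,-1,0,2,0,0,0],[0,-1,0,4,0,0,0],[0,-1,0,6,0,0,0],[0,-1,0,8,0,0,0],[0,-1,0,8,0,0,0]])

```text
t: 13.2
eef_pos: [0.6397, -0.0773, 0.1345]
eef_rot: [3.012, 0.892, 0.005]
ft_force: [-0.7, 1.9, 9.3]
opening: 0.184
```

```bash
python3 -c "
from h import *
s=ctrl.sense();print(s['ft_force'].round(2),s['ft_torque'].round(2),s['opening'])
delta([.6383,-.0768,.1256],33)"
```

```text
[-0.72  1.86  9.31] [ 0.36  0.27 -0.06] 0.18355846425271713
shift [-1.  -1.2  8.9] turn [ 0.0015 -0.0031 -0.0001] at [ 0.6397 -0.0773  0.1345] t 13.2
```

Emit:
arm_command(targets=[[0,-1,-1,2,0,0,0],[0,-1,-1,4,0,0,0],[0,-1,-1,6,0,0,0],[0,-1,-1,8,0,0,0],[0,-1,-1,8,0,0,0],[0,-1,-1,8,0,0,0]])

```text
t: 13.95
eef_pos: [0.6377, -0.0768, 0.1257]
eef_rot: [3.012, 0.892, 0.002]
ft_force: [-0.6, 1.8, 8.6]
opening: 0.179
```

```bash
python3 -c "
from h import *
s=ctrl.sense();print(s['ft_force'].round(2),s['ft_torque'].round(2),s['opening'])
delta([.6383,-.0768,.1256],33)"
```

```text
[-0.6   1.78  8.6 ] [ 0.28  0.07 -0.02] 0.1785883747407332
shift [0.6 0.3 0.1] turn [ 0.0005 -0.0015  0.0001] at [ 0.6377 -0.0768  0.1257] t 13.95
```

Emit:
arm_command(targets=[[0,0,0,1,0,0,0],[0,0,0,2,0,0,0],[0,0,0,2,0,0,0],[0,0,0,2,0,0,0]])

```text
t: 14.45
eef_pos: [0.6377, -0.0769, 0.1256]
eef_rot: [-3.011, -0.892, -0.004]
ft_force: [-4.6, 3.9, 24.8]
opening: 0.181
```

```bash
python3 -c "
from h import *
s=ctrl.sense();print(s['ft_force'].round(2),s['ft_torque'].round(2),s['opening'])
delta([.6383,-.0768,.1256],33)
d=snap('wrist','w7.png');s=ctrl.sense();print(s['ft_force'].round(2),s['eef_pos'])"
```

```text
[-4.61  3.9  24.77] [0.72 1.46 0.01] 0.18142402065516988
shift [0.5 0.2 0. ] turn [-0.0005 -0.0026 -0.    ] at [ 0.6377 -0.0769  0.1256] t 14.45
[-5.86  3.53 23.01] [ 0.63772337 -0.07688658  0.12563222]
```

View pics/w7.png

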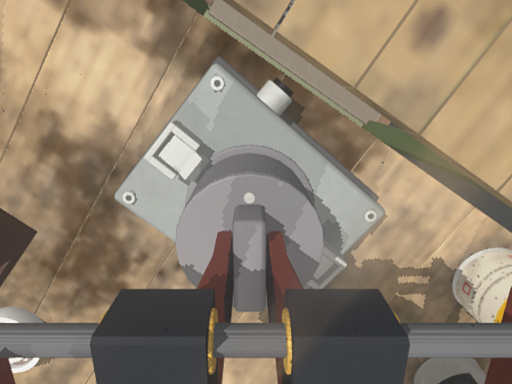

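The hard stop is at TCP z = 0.1256, exactly the grip height plus the 40 mm deck, with 24 N of push. The picture shows the cover upright on the dial, with the upper-left catch at (182,155) over the flange. I'm handing it in.

```bash
python3 -c "
from h import *
s=ctrl.sense();print(s['ft_force'].round(2),s['eef_pos'],s['opening'],s['t']);print(ctrl.close_job())"
```

```text
[-5.86  3.53 23.01] [ 0.63772337 -0.07688658  0.12563222] 0.1790849099581328 14.5
the job is handed in; nothing more can be done
None
```

I turned the knob to zero, put the grey cover over it, pressed it home, and handed the job in at 14.5 s while still gripping and pressing down.

- **Knob:** A close picture after I let go of the knob showed the white line straight along the zero direction and the ±90° ticks level. It is hidden under the cover now, so I could not recheck it at the end.
- **Cover:** The push was about 9 N partway down. The cover then came to a hard stop with the tool at z = 0.1256 m, which matches the cover sitting on the deck. It is within about 1 mm of the axis as I measured it.
- **Final hold:** The downward push was 23 N, with about 7 N of sideways force, and the jaws were closed on the 16 mm bar (opening 0.18).
- **Catches:** I did not see the drop in force as they snapped, because I only read the force between moves. In the last picture one catch appears to sit over the flange. The other was mostly hidden by the gripper, so its state rests on the cover's height alone.
- **Bystanders:** I touched nothing but the knob and the cover. I did not measure the other objects' positions again.

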